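Set out the mould kit beside the stacked totes

ROBOT

A 6-joint arm with a two-finger parallel gripper is mounted at the origin on the work surface. World frame = base frame: x ahead of the robot, y to its left, z up, the work surface at z = 0. Lengths are in m, angles in rad, forces in N, time in s.
With the tool pointing down it reaches from about 0.35 to 0.975 m from the base axis. Payload 4.9 kg.
Tool frame: the origin (TCP) lies on the centre line of the jaws, within the pads' length; the fingertips stand manip.tip_reach ahead of it and the grasp point (between the pads) is the TCP (manip.tip_reach is the distance from the TCP to the fingertips, in m); z points along the fingers, y is the line along which they close (so a half turn about z gives the same grasp; the last joint's range is limited). The gripper opens to 85 mm and grips with 20 to 120 N. Pads are 22 mm wide; open, the fingers measure 114 mm over their backs; the gripper's body (76 mm by 85 mm) begins 54 mm behind the grasp point. The pads swing forward as they close: fully open they stand 13 mm farther back than shut.
Start: joints at [-1.235, 0.053, 1.613, -0, 1.476, -0.119], TCP at [0.275, -0.561, 0.25] pointing down, gripper open.
Joint ranges: [-3.01, 3.01], [-1.01, 2.22], [0.06, 2.58], [-1.02, 4.17], [0.09, 2.62], [-3.14, 3.14]. Speed limits (rad/s): [2.57, 2.57, 3.14, 3.14, 3.14, 3.14].

INTERFACE

Orientations are given as a unit quaternion [w, x, y, z].
In Python, from plant import manip gives the robot as it stands. The module is installed in compiled form; this text tells all that it offers.
- The arm moves only by the tool move_arm, never from a script. Its argument "rows" is a list of rows, each a list of 7 numbers: the shift along the tool's x, y, z in cm, then the turn, a rotation vector about the tool's x, y, z in degrees, then the opening, from -1 (shut) to 1 (fully open). In form: [[tx, ty, tz, ax, ay, az, jaw], ...]. A call has 1 to 20 rows; each row shifts and turns the commanded pose from where the row before left it, along the tool's axes as they then stand; what a row does not reach is not made up. A row lasts 1/12 s, in which the tool goes at most 41.7 mm and 7.16 degrees, less where a joint would pass 70% of its speed; a pose out of reach is approached as far as the arm can. A call is refused whole if a number of a shift passes 4.17 or a number of a turn 7.16, either way. A call with a gripper value outside its range is refused whole. The fingers move at their own pace and stop on an object; the grip force is fixed at half the most. Time passes only in rows, so rows that do not move let the fingers close. It gives the time, the measured TCP pose, the force, the opening and the grip force at its end, in the units of the state.
- manip.state(): the state, without advancing time (a new reading comes with each control period).
- manip.grab_frame(name): name is "scene" or "top"; returns a dict with "img" (420x560x3 uint8, blue, green, red), "mtx" (3x3 intrinsics, pixels), "R" (3x3) and "t" (3): a world point X has camera coordinates R X + t. Camera axes: x right, y down, z forward; pixel columns grow to the right and rows downward; lengths in m; the calibration is good to about 2 mm. A picture is of the moment at which its call begins. There is no depth.
- manip.job_done(): hands the job in; it is judged then, once.
The state is a dict: "time": time; "joint_pos": joint angles; "joint_vel": joint speeds; "joint_efforts": joint torques, N m; "tool_pos": TCP position; "tool_rot": TCP orientation; "contact_force": force on the tool from outside, world axes, zero at the start; "ft_torque": the same for the moment, N m; "gripper_width": opening from 0.0 (shut) to 1.0 (fully open); "grasp_force": force on a finger pad.
Only numpy, scipy, OpenCV 4.12 (cv2) and the standard library are available. Lean on these libraries where they do the work, as an engineer would, in place of code of your own. Each camera call takes 0.05 s, during which the arm holds its last target. There are 200 camera calls.

TASK

Set out the mould kit for the fitter: stack the empty blue tote squarely on the one with bolts, turned end for end so that it rests on the rim lugs and does not nest. On the laydown board put the locating ring flat in the middle field with the guide pillar standing upright inside it, between the two steel blocks: the core insert (round boss) in the end field nearer the totes you stacked, the stepped heel block in the other end field, each upright as it is now, centred, with its long side along the row of fields. Leave the oil can and the hammer alone and let go of everything.

Things in the scene. Friction and masses are not known exactly. Their poses are not given: they have to be found in the camera images.
- base_tote: fixed blue stack-nest tote with a layer of bolts in it, same shape as loose_tote, left or right of the board. Origin: centre of underside, z up. Inside the rim, tops at height 54: two corner lugs at its +x end, one centre lug at -x. Underneath: centre foot at +x, two corner feet at -x. Same way round a tote nests in it (29 mm up); turned 180 deg the feet rest on the lugs: origin 54 mm up.
- loose_tote: empty loose blue tote, 160 g, 156 (x) x 100 (y) x 60 high; origin: centre of underside. Across the board from the fixed one, same way round within 0.6 rad. Upright rim band 8 thick, heights 36-60, mouth 140 x 84, walls lean in below: pinch a long side's rim (x 0, y +-46) from above, fingertips at height 38 or more. Stacked, its play in the rim is 5 mm in x, 6 mm in y each way.
- board: plywood laydown board fixed flat on the bench, 104 (own x) x 290 (own y) x 6 thick, origin at the centre of its underside (top face 6 mm above it). Three black-outlined square fields, 84 outside, in a row along its y axis: centres at y = -95, 0 and +95 mm, x = 0. Its yaw is within 0.25 rad of zero, so its x points roughly away from the robot.
- insert: core insert: steel block 40 (own x) x 60 (own y) x 30 high with a round boss, 22 across and 16 high, in the middle of its top; origin at the centre of its underside, z up; about 0.55 kg; starts standing on the bench
- heel: stepped heel block: steel L-shape 36 (own x) x 64 (own y); 16 high over its full length, with a step 26 long and 42 high in all at its +y end; origin at the centre of its underside, z up; about 0.4 kg; starts standing on the bench
- ring: locating ring: dark steel ring, outside 64, bore 42, 16 high, lying flat; origin at the centre of its underside, axis z up; about 0.23 kg
- pillar: guide pillar: plain steel pin 26 in diameter, 60 high, the top 6 mm tapering; stands upright on its foot; origin at the centre of its underside, z up; about 0.25 kg
- oil_can: bystander: blue can 66 in diameter, 120 high, standing beyond the board; origin at the centre of its underside
- hammer: bystander: hammer lying beyond the board, handle along its own x; origin on the underside. (A fixed mould, 200 x 200 x 165 high, stands on the bench well off to the right, beside the robot base.)

How it is judged:
At the end, for the whole second after the job is handed in: Tote level on the lugs: origins within 12 mm, 54+-4 mm apart in height. Ring (middle), insert (field on the totes' side), heel (other end) upright on the board, within 13 mm of field centres in x and y, long sides within 0.25 rad of the row; pillar upright in the ring, within 12 mm. At rest (z of loose_tote in the frame of base_tote between 0.05 and 0.058 m and horizontal distance between loose_tote and base_tote below 0.012 m and angle between loose_tote's own z axis and vertical below 0.05 rad and x of ring in the frame of board between -0.013 and 0.013 m and y of ring in the frame of board between -0.013 and 0.013 m and z of ring in the frame of board between 0.003 and 0.009 m and angle between each of ring, pillar, insert, heel's own z axis and vertical below 0.08 rad and z of pillar in the frame of board between 0.003 and 0.009 m and horizontal distance between pillar and ring below 0.012 m and z of insert in the frame of board between 0.003 and 0.009 m and z of heel in the frame of board between 0.003 and 0.009 m and angle between the y axis of each of insert, heel and the y axis of board, either way round below 0.25 rad and ((y of base_tote in the frame of board above 0 m and x of insert in the frame of board between -0.013 and 0.013 m and y of insert in the frame of board between 0.082 and 0.108 m and x of heel in the frame of board between -0.013 and 0.013 m and y of heel in the frame of board between -0.108 and -0.082 m) or (y of base_tote in the frame of board below 0 m and x of insert in the frame of board between -0.013 and 0.013 m and y of insert in the frame of board between -0.108 and -0.082 m and x of heel in the frame of board between -0.013 and 0.013 m and y of heel in the frame of board between 0.082 and 0.108 m)) and linear speed of each of loose_tote, insert, heel, ring, pillar below 0.02 m/s); the robot touches nothing.
It fails at once if the oil can is moved by more than 20 mm (distance of oil_can from where it was at the start of the episode above 0.02 m).
It fails at once if the hammer is moved by more than 20 mm (distance of hammer from where it was at the start of the episode above 0.02 m).
It also fails if it takes over 144 s, if anything falls off the work surface, if the arm or the gripper's body presses on something with over 40 N, if the wrist force passes 120 N, or if a joint passes its speed limit or range.

## Working session

There is one attempt and no reset: what is moved stays moved. The work goes in short steps, Python scripts to look and compute and a tool call to move; the robot and the scene stay as the last step left them, time stands still between calls to the robot, and variables do not carry over. Pictures are saved under pics/ and viewed, at most 14 in all, crops included, and the job is handed in when it is done.

Besides the shell and the picture viewer there is one more tool, called after "Call:" as name(argument=value, ...), one argument or row to a line, values as JSON. move_arm: Moves the arm, as the interface text tells. Its arguments: {"type":"object","properties":{"rows":{"type":"array","items":{"type":"array","items":{"type":"number"}}}},"required":["rows"]}

```bash
mkdir -p pics
python3 - <<'E'
from plant import manip
import cv2,numpy as np
print(manip.tip_reach, manip.state())
for n in("scene","top"):
    f=manip.grab_frame(n); cv2.imwrite(f"pics/{n}0.png",f["img"]); print(n,f["mtx"].tolist(),f["R"].round(4).tolist(),f["t"], "cam",(-f["R"].T@f["t"]))
E
```

```text
0.019 {'time': 0.0, 'joint_pos': array([-1.23502078e+00,  5.33561404e-02,  1.61428352e+00, -2.59727092e-05,
        1.47599894e+00, -1.19024937e-01]), 'joint_vel': array([ 0.00091806,  0.00082609,  0.0006614 , -0.00038684, -0.00113901,
       -0.00017915]), 'joint_efforts': array([ 1.29070690e-03, -3.93679833e+01, -3.70175564e+01,  9.75970238e-05,
        7.02433259e-03,  9.78004323e-06]), 'tool_pos': array([ 0.27433959, -0.56092565,  0.24906968]), 'tool_rot': array([-1.01557437e-03,  9.74255001e-01,  2.25446551e-01, -1.23499191e-04]), 'contact_force': array([ 0.02366557, -0.88526713,  0.13752827]), 'ft_torque': array([-0.02022365,  0.01184154,  0.00461001]), 'grasp_force': 0.0, 'gripper_width': 1.0025945495863904}
scene [[414.04038077704604, 0.0, 280.24692603661765], [0.0, 414.04038077704604, 207.1940695850824], [0.0, 0.0, 1.0]] [[-0.882, 0.4711, -0.0123], [0.3495, 0.6365, -0.6876], [-0.3161, -0.6107, -0.726]] [ 0.55133987 -0.18907296  1.18274566] cam [0.92622477 0.58290856 0.73548407]
top [[451.42695064386106, 0.0, 275.9945044797943], [0.0, 451.42695064386106, 213.3965255691352], [0.0, 0.0, 1.0]] [[0.0114, -0.9999, 0.012], [-0.9949, -0.0125, -0.1], [0.1002, -0.0108, -0.9949]] [-0.01283445  0.61508534  0.97740271] cam [0.5142043  0.00542321 1.03410603]
```

View pics/top0.png

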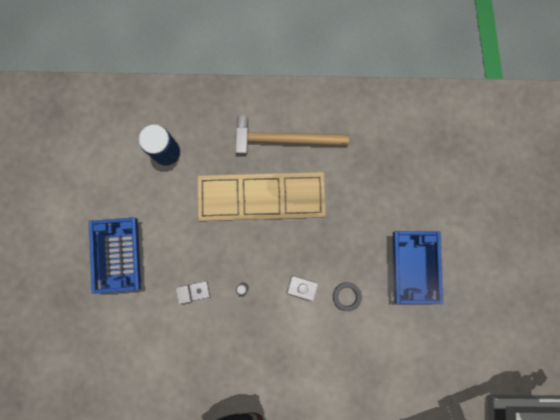

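View pics/scene0.png

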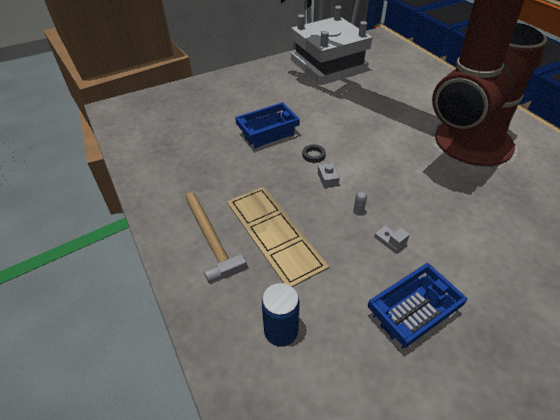

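```bash
cat > h.py <<'E'
from plant import manip
import cv2,numpy as np
from scipy.spatial.transform import Rotation as Ro
def grab(n): return manip.grab_frame(n)
def ray(f,uv,z):
    uv=np.atleast_2d(np.asarray(uv,float)); K,R,t=f["mtx"],f["R"],f["t"]
    d=np.c_[uv,np.ones(len(uv))]@np.linalg.inv(K).T@R; c=-R.T@t
    return (c+d*((z-c[2])/d[:,2])[:,None])
def proj(f,X):
    p=np.atleast_2d(X)@f["R"].T+f["t"]; p=p@f["mtx"].T; return p[:,:2]/p[:,2:]
def crop(f,r,s,name):
    x0,y0,x1,y1=r; cv2.imwrite(name,cv2.resize(f["img"][y0:y1,x0:x1],None,fx=s,fy=s,interpolation=cv2.INTER_CUBIC))
def st():
    s=manip.state(); R=Ro.from_quat(np.roll(s["tool_rot"],-1)).as_matrix()
    print("t",round(s["time"],2),"p",s["tool_pos"].round(4),"yaw tool-x deg",np.degrees(np.arctan2(R[1,0],R[0,0])).round(2),"tilt z",R[:,2].round(3),"F",s["contact_force"].round(1),"w",round(s["gripper_width"],3),"gf",round(s["grasp_force"],1)); return s,R
E
python3 - <<'E'
from h import *
f=grab("top"); a=f["img"][160:320,80:460]
b=cv2.resize(f["img"][205:320,80:150],None,fx=5,fy=5,interpolation=cv2.INTER_CUBIC)
c=cv2.resize(f["img"][205:320,385:455],None,fx=5,fy=5,interpolation=cv2.INTER_CUBIC)
cv2.imwrite("pics/totes.png",np.hstack([b,c]))
d=cv2.resize(f["img"][160:315,170:370],None,fx=4,fy=4-.2,interpolation=cv2.INTER_CUBIC)
cv2.imwrite("pics/mid.png",d)
E
```

```text
(no output)
```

View pics/totes.png

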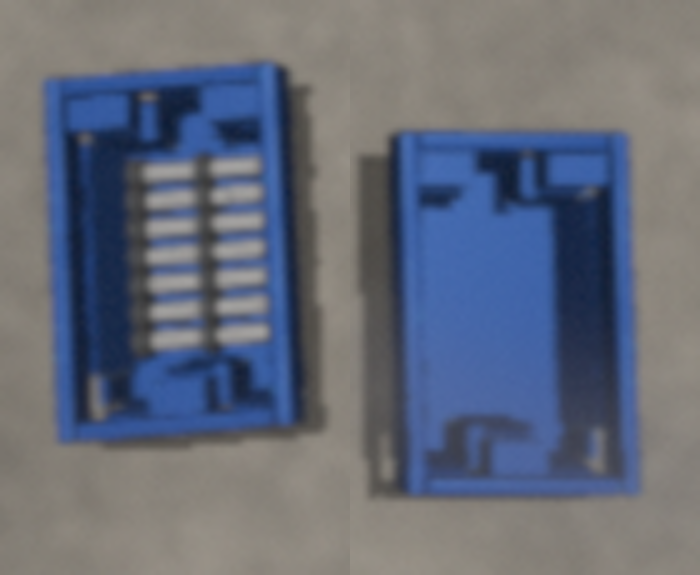

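View pics/mid.png

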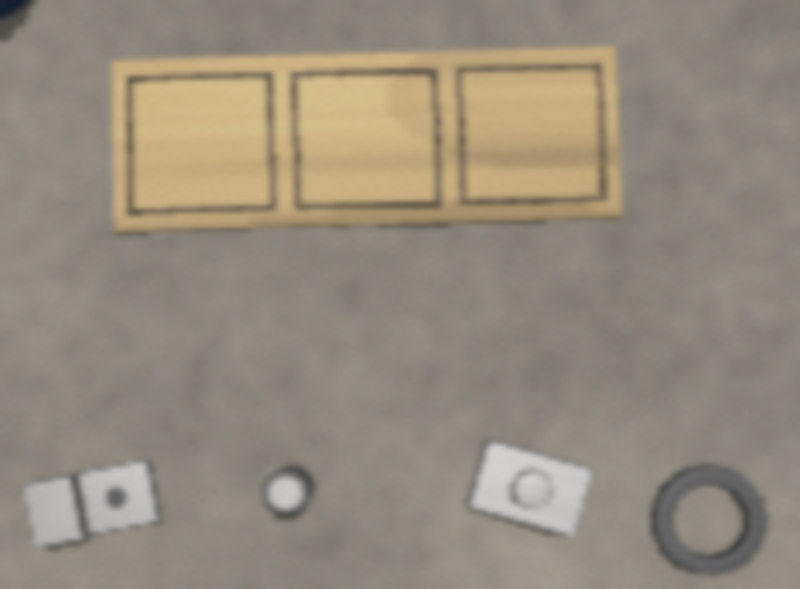

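```bash
cat > meas.py <<'E'
from h import *
def rect(f,m,z,sub=4):
    c=max(cv2.findContours(m,cv2.RETR_EXTERNAL,cv2.CHAIN_APPROX_NONE)[0],key=cv2.contourArea)
    P=ray(f,c[:,0].astype(float)/sub,z)[:,:2]
    (cx,cy),(w,h),a=cv2.minAreaRect((P*1000).astype(np.float32))
    if w<h: a+=90; w,h=h,w     # a = direction of long side
    a=(a+90)%180-90
    return (round(cx,1),round(cy,1)),(round(w,1),round(h,1)),round(a,2)
def up(f,box=None):
    im=cv2.resize(f["img"],None,fx=4,fy=4,interpolation=cv2.INTER_CUBIC)
    # cv2.resize: u_big=4u+1.5 ; shift so u_big=4u
    return cv2.warpAffine(im,np.float32([[1,0,-1.5],[0,1,-1.5]]),(im.shape[1],im.shape[0]))
def win(m,b):
    o=np.zeros_like(m); x0,y0,x1,y1=[4*v for v in b]; o[y0:y1,x0:x1]=m[y0:y1,x0:x1]; return o
E
python3 - <<'E'
from meas import *
f=grab("top"); U=up(f); H=cv2.cvtColor(U,cv2.COLOR_BGR2HSV); h,s,v=cv2.split(H)
B=((h>100)&(h<130)&(s>120)).astype(np.uint8)*255
for n,b in(("base",(80,205,150,305)),("loose",(385,220,455,315))):
    print(n,"all",rect(f,win(B,b),.06)); 
    for t in (90,110,130): print(t,rect(f,win(B&((v>t)*255).astype(np.uint8),b),.06))
W=((h>10)&(h<30)&(s>75)).astype(np.uint8)*255
print("board",rect(f,win(W,(190,165,335,228)),.006))
L=((v>150)&(s<60)).astype(np.uint8)*255
print("heel",rect(f,win(L,(170,275,213,310)),.03))
print("heelstep",rect(f,win(L,(170,275,189,310)),.042))
print("heellow",rect(f,win(L,(190,275,213,310)),.016))
print("ins",rect(f,win(L,(280,270,322,305)),.030))
print("pil",rect(f,win(L,(230,275,255,300)),.060))
D=(v<100).astype(np.uint8)*255
print("ring z16",rect(f,win(D,(328,275,368,315)),.016))
E
```

```text
base all ((519.0, 339.9), (154.0, 102.3), 5.19)
90 ((518.9, 341.4), (154.0, 99.5), 5.25)
110 ((518.8, 341.8), (154.0, 98.6), 5.19)
130 ((518.9, 342.2), (153.7, 97.7), 5.19)
loose all ((500.5, -310.5), (153.2, 101.4), 0.55)
90 ((500.5, -311.5), (153.2, 99.3), 0.55)
110 ((500.5, -311.9), (153.2, 98.5), 0.55)
130 ((500.5, -312.4), (153.2, 97.5), 0.55)
board ((657.4, 28.9), (289.4, 104.4), -87.62)
heel ((443.4, 161.1), (37.9, 37.5), 12.29)
heelstep ((435.6, 195.4), (36.1, 26.7), 13.99)
heellow ((442.4, 163.2), (38.4, 38.0), 12.29)
ins ((450.8, -69.9), (69.2, 48.2), 74.38)
pil ((448.9, 67.8), (17.6, 16.8), -89.39)
ring z16 ((430.3, -163.4), (62.3, 58.1), 64.16)
```

Run:
```python
from meas import *
f=grab("top"); U=up(f); H=cv2.cvtColor(U,cv2.COLOR_BGR2HSV); h,s,v=cv2.split(H)
for t in (160,170,180,190):
    L=((v>t)&(s<60)).astype(np.uint8)*255
    print(t,"ins",rect(f,win(L,(280,270,322,305)),.030),"pil",rect(f,win(L,(230,275,255,300)),.060))
Z=[(291.75,275.8),(318,283.2),(313.2,300.8),(287.5,293.4)]
print(ray(f,Z,.03).mean(0), ray(f,[(170+531/4,160+489/3.8)],.046))
for t in (80,90,105):
    D=(v<t).astype(np.uint8)*255; D=win(D,(328,275,368,315))
    c,hi=cv2.findContours(D,cv2.RETR_CCOMP,cv2.CHAIN_APPROX_NONE)
    for q in c:
        if len(q)>150:
            e=cv2.fitEllipse(q); print(t,"ring",ray(f,np.array(e[0])/4,.012)[0,:2].round(4),np.array(e[1])/4*2.22)
g=grab("scene"); G=g["img"]
for n,X in (("pil top",(.449,.068,.06)),("ring",(.432,-.163,.016)),("ins boss",(.452,-.07,.046)),("step",(.4356,.1954,.042))): print(n,proj(g,[X]).round(1))
st()
```

```text
160 ins ((450.8, -65.8), (60.5, 39.9), 74.44) pil ((448.9, 67.8), (16.9, 16.5), 1.05)
170 ins ((451.1, -65.6), (58.9, 38.1), 74.4) pil ((448.9, 67.8), (15.8, 15.4), 1.05)
180 ins ((451.1, -65.5), (57.4, 37.1), 74.3) pil ((448.6, 67.8), (14.4, 14.2), -89.39)
190 ins ((451.3, -65.2), (55.7, 35.9), 73.69) pil ((448.6, 67.8), (13.2, 12.2), 1.06)
[ 0.4504181  -0.06593588  0.03      ] [[ 0.45057412 -0.06510492  0.046     ]]
90 ring [ 0.432  -0.1663] [43.53596706 44.30818737]
105 ring [ 0.4323 -0.1651] [61.67267704 63.1715395 ]
105 ring [ 0.4325 -0.1644] [40.87756737 42.16402393]
pil top [[361.1 194.2]]
ring [[314.3 151.4]]
ins boss [[327.3 164.9]]
step [[399.9 234.3]]
t 0.3 p [ 0.2745 -0.5613  0.2499] yaw tool-x deg 26.06 tilt z [-0.     0.001 -1.   ] F [-0.2 -0.8  0.7] w 0.998 gf 0.0
```

Call:
move_arm(
  rows=[
    [0,0,0,0,0,6.4,1],
    [0,0,0,0,0,6.4,1],
    [0,0,0,0,0,6.4,1],
    [0,0,0,0,0,6.3,1],
    [2.86,-3.67,0,0,0,0,1],
    [2.86,-3.67,0,0,0,0,1],
    [2.86,-3.67,0,0,0,0,1],
    [2.86,-3.67,0,0,0,0,1],
    [2.86,-3.67,0,0,0,0,1],
    [2.86,-3.67,0,0,0,0,1],
    [2.86,-3.67,0,0,0,0,1],
    [2.86,-3.67,0,0,0,0,1],
    [0,0,3,0,0,0,1],
    [0,0,3,0,0,0,1],
    [0,0,3,0,0,0,1],
    [0,0,3,0,0,0,1],
    [0,0,0,0,0,0,1],
    [0,0,0,0,0,0,1],
  ],
)

```text
time: 1.8
tool_pos: [0.4758, -0.2956, 0.1286]
tool_rot: [-0.001, 1.0, 0.005, -0.002]
contact_force: [0.1, 0.8, 0.6]
gripper_width: 1.0
grasp_force: 0.0
```

```bash
cat >> h.py <<'E'
def plan(x,y,z,yaw):
    s,R=st(); d=np.array([x,y,z])-s["tool_pos"]; psi=np.radians(yaw); c,sn=np.cos(psi),np.sin(psi)
    print("turn az (tool) deg",round(-((yaw-np.degrees(np.arctan2(R[1,0],R[0,0]))+180)%360-180),2)," then cm tx,ty,tz:",(100*np.array([d[0]*c+d[1]*sn,d[0]*sn-d[1]*c,-d[2]])).round(2),"q",np.degrees(s["joint_pos"]).round(0))
E
python3 -c "
from h import *
plan(.5001,-.2655,.06,.55);print(manip.tip_reach)
crop(grab('scene'),(180,60,400,225),3.5,'pics/a.png')"
```

```text
t 1.8 p [ 0.4758 -0.2956  0.1286] yaw tool-x deg 0.56 tilt z [-0.003  0.003 -1.   ] F [0.1 0.8 0.6] w 1.0 gf 0.0
turn az (tool) deg 0.01  then cm tx,ty,tz: [ 2.46 -2.99  6.86] q [-39.   1. 107.   0.  73.  50.]
0.019
```

View pics/a.png

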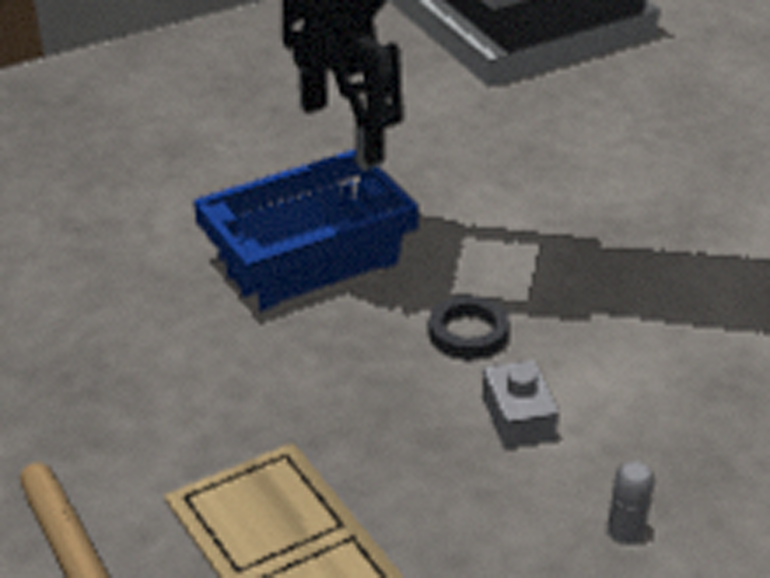

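Call:
move_arm(
  rows=[
    [1.23,-1.5,0,0,0,0,1],
    [1.23,-1.5,0,0,0,0,1],
    [0,0,1.5,0,0,0,1],
    [0,0,1.5,0,0,0,1],
    [0,0,1.5,0,0,0,1],
    [0,0,1.3,0,0,0,1],
    [0,0,1.0,0,0,0,1],
    [0,0,0,0,0,0,1],
    [0,0,0,0,0,0,-1],
    [0,0,0,0,0,0,-1],
    [0,0,0,0,0,0,-1],
    [0,0,0,0,0,0,-1],
    [0,0,0,0,0,0,-1],
    [0,0,0,0,0,0,-1],
    [0,0,0,0,0,0,-1],
    [0,0,0,0,0,0,-1],
  ],
)

```text
time: 3.18
tool_pos: [0.5014, -0.2664, 0.0628]
tool_rot: [0.0, 1.0, 0.005, 0.0]
contact_force: [-1.3, -0.1, 3.2]
gripper_width: 0.075
grasp_force: 60.5
```

```bash
python3 -c "
from h import *
plan(.5001,-.2655,.06,.55)"
```

```text
t 3.18 p [ 0.5014 -0.2664  0.0628] yaw tool-x deg 0.56 tilt z [ 0. -0. -1.] F [-1.3 -0.1  3.2] w 0.075 gf 60.5
turn az (tool) deg 0.01  then cm tx,ty,tz: [-0.13 -0.09  0.28] q [-35.   6. 108.   0.  66.  54.]
```

Call:
move_arm(
  rows=[
    [0,0,-1,0,0,0,-1],
    [0,0,-2,0,0,0,-1],
    [0,0,-3,0,0,0,-1],
    [0,0,-3,0,0,0,-1],
    [0,0,-3,0,0,0,-1],
    [0,0,-2,0,0,-3,-1],
    [0,0,-1,0,0,-7.1,-1],
    [0,0,0,0,0,-7.1,-1],
    [0,0,0,0,0,-7.1,-1],
    [0,0,0,0,0,-7.1,-1],
    [0,0,0,0,0,-7.1,-1],
    [0,0,0,0,0,-7.1,-1],
    [0,0,0,0,0,-7.1,-1],
    [0,0,0,0,0,-7.1,-1],
    [0,0,0,0,0,-7.1,-1],
    [0,0,0,0,0,-7.1,-1],
    [0,0,0,0,0,-7.1,-1],
    [0,0,0,0,0,-7.1,-1],
    [0,0,0,0,0,-7.1,-1],
    [0,0,0,0,0,-4,-1],
  ],
)

```text
time: 4.85
tool_pos: [0.5008, -0.2661, 0.2122]
tool_rot: [-0.0, 0.642, 0.767, -0.0]
contact_force: [0.6, 0.3, -1.6]
gripper_width: 0.078
grasp_force: 59.9
```

```bash
python3 -c "
from h import *
plan(.519,.295,.22,185.2)"
```

```text
t 4.85 p [ 0.5008 -0.2661  0.2122] yaw tool-x deg 100.16 tilt z [-0.001  0.    -1.   ] F [ 0.6  0.3 -1.6] w 0.078 gf 59.9
turn az (tool) deg -85.04  then cm tx,ty,tz: [-6.9  55.71 -0.78] q [-35.  -3. 102.  -0.  81. -46.]
```

Call:
move_arm(
  rows=[
    [0,0,0,0,0,-7.08,-1],
    [0,0,0,0,0,-7.08,-1],
    [0,0,0,0,0,-7.08,-1],
    [0,0,0,0,0,-7.08,-1],
    [0,0,0,0,0,-7.08,-1],
    [0,0,0,0,0,-7.08,-1],
    [0,0,0,0,0,-7.08,-1],
    [0,0,0,0,0,-7.08,-1],
    [0,0,0,0,0,-7.08,-1],
    [0,0,0,0,0,-7.08,-1],
    [0,0,0,0,0,-7.08,-1],
    [0,0,0,0,0,-7.08,-1],
    [-0.2,1.5,0,0,0,0,-1],
    [-0.35,3,0,0,0,0,-1],
    [-0.5,4,0,0,0,0,-1],
    [-0.5,4,0,0,0,0,-1],
    [-0.5,4,0,0,0,0,-1],
    [-0.5,4,0,0,0,0,-1],
    [-0.5,4,0,0,0,0,-1],
    [-0.5,4,0,0,0,0,-1],
  ],
)

```text
time: 6.52
tool_pos: [0.5117, 0.0233, 0.2125]
tool_rot: [0.0, -0.041, 0.999, 0.0]
contact_force: [1.4, 0.5, -0.6]
gripper_width: 0.075
grasp_force: 59.9
```

Call:
move_arm(
  rows=[
    [-0.5,4,0,0,0,0,-1],
    [-0.5,4,0,0,0,0,-1],
    [-0.5,4,0,0,0,0,-1],
    [-0.5,4,0,0,0,0,-1],
    [-0.5,4,0,0,0,0,-1],
    [-0.35,3,0,0,0,0,-1],
    [-0.2,2,0,0,0,0,-1],
    [0,0,0,0,0,0,-1],
    [0,0,0,0,0,0,-1],
  ],
)

```text
time: 7.27
tool_pos: [0.521, 0.2735, 0.2121]
tool_rot: [-0.0, -0.042, 0.999, -0.0]
contact_force: [-0.7, 0.8, -1.2]
gripper_width: 0.073
grasp_force: 59.9
```

Run:
```python
from meas import *
# base tote pose -> grip at tote y +46 of loose; loose frame yaw = tool yaw
plan(.519,.295,.22,185.2)
f=grab("top"); g=grab("scene")
cv2.imwrite("pics/b.png",np.hstack([cv2.resize(f["img"][150:330,40:180],None,fx=3,fy=3),cv2.resize(g["img"][190:370,280:400+40],None,fx=2.3,fy=3)]))
U=up(f); h,s,v=cv2.split(cv2.cvtColor(U,cv2.COLOR_BGR2HSV))
B=((h>100)&(h<130)&(s>120)).astype(np.uint8)*255
c=cv2.findContours(win(B,(50,170,200,330)),cv2.RETR_EXTERNAL,cv2.CHAIN_APPROX_NONE)[0]
print([cv2.minAreaRect(q.astype(np.float32)/4) for q in c if len(q)>200])
```

```text
t 7.27 p [0.521  0.2735 0.2121] yaw tool-x deg -175.13 tilt z [-0.001 -0.001 -1.   ] F [-0.7  0.8 -1.2] w 0.073 gf 59.9
turn az (tool) deg -0.33  then cm tx,ty,tz: [ 0.    2.16 -0.79] q [ 20.  -0. 100.  -0.  81. -74.]
[((76.89408874511719, 288.5892333984375), (19.77199935913086, 12.023164749145508), 86.05481719970703), ((128.82366943359375, 276.9720764160156), (35.43842697143555, 22.251798629760742), 84.17366027832031), ((117.01947021484375, 227.68629455566406), (34.12092208862305, 39.68818664550781), 86.42366790771484)]
```

View pics/b.png

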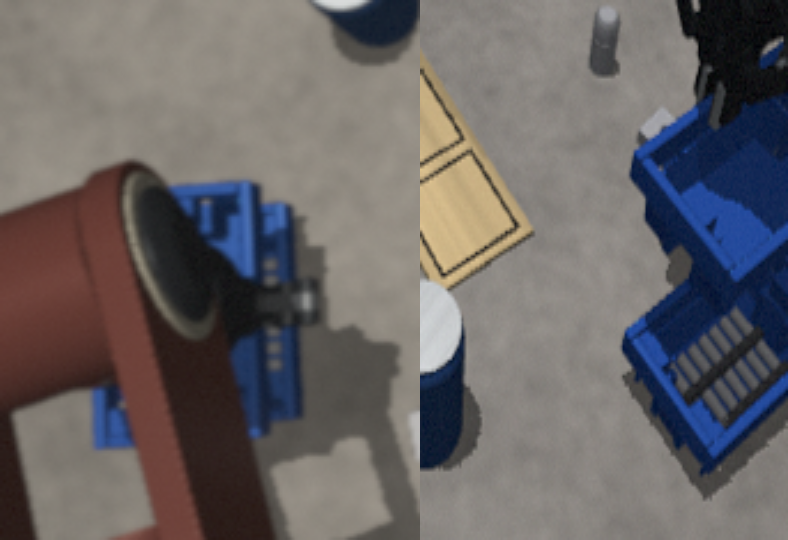

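Run:
```python
from h import *
f=grab("top"); g=grab("scene")
print("meas",ray(f,[(126,211),(129.5,294)],.2093)[:,:2].round(4))
a=np.radians(184.87);c,s=np.cos(a),np.sin(a)
R=np.array([[c,-s],[s,c]]); p=np.array([.521,.2735])
X=[p+R@(np.array(q)-[.0011,.046]) for q in((-.078,.050),(.078,.050),(.078,-.05),(-.078,-.05))]; print("FK",np.round(X,4))
print("scene px FK", proj(g,np.c_[X,[.2093]*4]).round(1))
cr=g["img"][190:370,360:490]; cv2.imwrite("pics/c.png",cv2.resize(cr,None,fx=4.5,fy=3.3,interpolation=cv2.INTER_CUBIC))
b=np.radians(5.2);Rb=np.array([[np.cos(b),-np.sin(b)],[np.sin(b),np.cos(b)]])
Xb=[np.array([.519,.3413])+Rb@np.array(q) for q in((.078,-.05),(.078,.05),(-.078,.05),(-.078,-.05))]
print("scene px base", proj(g,np.c_[Xb,[.06]*4]).round(1))
plan(.5221,.2954,.15,185.2)
```

```text
meas [[0.5982 0.271 ]
 [0.4483 0.2581]]
FK [[0.6002 0.2762]
 [0.4447 0.263 ]
 [0.4362 0.3626]
 [0.5917 0.3759]]
scene px FK [[372.4 239.6]
 [439.4 201.4]
 [486.7 238.2]
 [417.8 283.4]]
scene px base [[367.2 298.9]
 [406.4 341.6]
 [467.3 297.3]
 [426.6 260.7]]
t 7.47 p [0.5219 0.2713 0.2123] yaw tool-x deg -175.3 tilt z [-0. -0. -1.] F [-0.1 -0.3 -0.8] w 0.073 gf 59.9
turn az (tool) deg -0.5  then cm tx,ty,tz: [-0.24  2.39  6.23] q [ 20.  -0. 100.  -0.  81. -74.]
```

View pics/c.png

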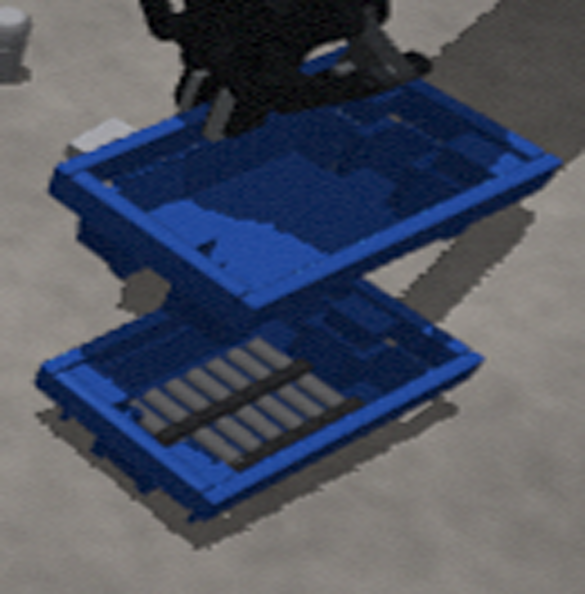

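Call:
move_arm(
  rows=[
    [0,0,0,0,0,-0.5,-1],
    [-0.12,1.2,0,0,0,0,-1],
    [-0.12,1.2,0,0,0,0,-1],
    [0,0,2,0,0,0,-1],
    [0,0,2,0,0,0,-1],
    [0,0,2,0,0,0,-1],
    [0,0,0,0,0,0,-1],
    [0,0,0,0,0,0,-1],
    [0,0,0,0,0,0,-1],
  ],
)

```text
time: 8.22
tool_pos: [0.5228, 0.2972, 0.1535]
tool_rot: [0.001, -0.046, 0.999, 0.0]
contact_force: [1.4, 0.2, -0.9]
gripper_width: 0.074
grasp_force: 59.9
```

```bash
python3 -c "
from h import *
plan(.5221,.2954,.1168,185.2)"
```

```text
t 8.22 p [0.5228 0.2972 0.1535] yaw tool-x deg -174.67 tilt z [ 0.001  0.001 -1.   ] F [ 1.4  0.2 -0.9] w 0.074 gf 59.9
turn az (tool) deg 0.13  then cm tx,ty,tz: [ 0.08 -0.17  3.67] q [ 23.   4. 101.   0.  75. -73.]
```

Call:
move_arm(
  rows=[
    [0,-0.1,1,0,0,0,-1],
    [0,0,1,0,0,0,-1],
    [0,0,0.7,0,0,0,-1],
    [0,0,0.3,0,0,0,-1],
    [0,0,0.2,0,0,0,-1],
    [0,0,0.2,0,0,0,-1],
    [0,0,0,0,0,0,-1],
    [0,0,0,0,0,0,-1],
    [0,0,0,0,0,0,-1],
  ],
)

```text
time: 8.97
tool_pos: [0.5225, 0.2956, 0.1188]
tool_rot: [0.0, -0.046, 0.999, 0.0]
contact_force: [-0.3, 0.3, -1.6]
gripper_width: 0.072
grasp_force: 59.9
```

Run:
```python
from h import *
plan(.5221,.2954,.1168,185.2)
g=grab("scene")
cv2.imwrite("pics/d.png",cv2.resize(g["img"][220:370,350:490],None,fx=5,fy=4,interpolation=cv2.INTER_CUBIC))
```

```text
t 8.97 p [0.5225 0.2956 0.1188] yaw tool-x deg -174.68 tilt z [ 0.001  0.    -1.   ] F [-0.3  0.3 -1.6] w 0.072 gf 59.9
turn az (tool) deg 0.12  then cm tx,ty,tz: [ 0.05 -0.01  0.2 ] q [ 22.   6. 102.   0.  72. -73.]
```

View pics/d.png

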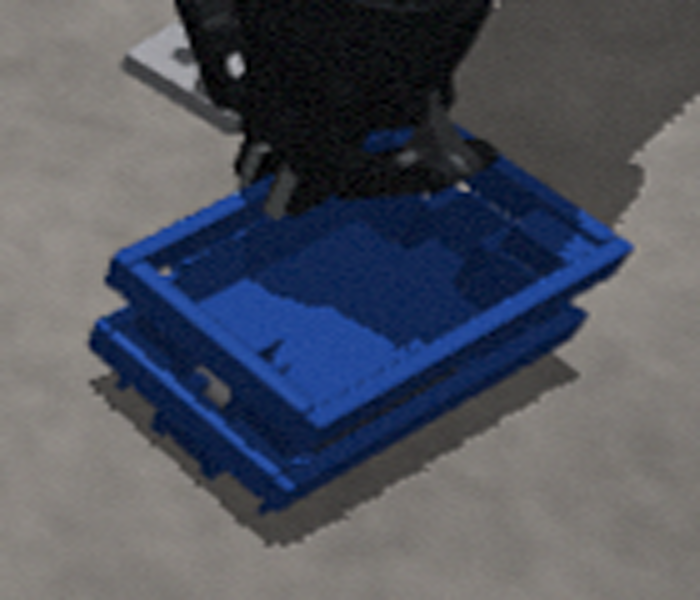

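Call:
move_arm(
  rows=[
    [0,0,0.15,0,0,0,-1],
    [0,0,0.15,0,0,0,-1],
    [0,0,0,0,0,0,-1],
    [0,0,0,0,0,0,-1],
    [0,0,0,0,0,0,-1],
  ],
)

```text
time: 9.43
tool_pos: [0.5228, 0.2955, 0.1166]
tool_rot: [0.001, -0.046, 0.999, 0.0]
contact_force: [-2.0, -1.3, 5.2]
gripper_width: 0.072
grasp_force: 60.9
```

Call:
move_arm(
  rows=[
    [0,0,0,0,0,0,0],
    [0,0,0,0,0,0,0],
    [0,0,0,0,0,0,0],
    [0,0,0,0,0,0,0],
    [0,0,-2,0,0,0,0],
    [0,0,-3,0,0,0,0],
    [0,0,-3,0,0,0,0],
    [0,0,-3,0,0,0,0.5],
    [0,-4,0,0,0,0,1],
    [0,-4,0,0,0,0,1],
    [0,-4,0,0,0,0,1],
    [0,-4,0,0,0,0,1],
    [0,-4,0,0,0,0,1],
    [0,-4,0,0,0,0,1],
    [0,-4,0,0,0,0,1],
    [0,-4,0,0,0,0,1],
    [0,-4,0,0,0,0,1],
    [0,-4,0,0,0,0,1],
    [0,0,0,0,0,0,1],
  ],
)

```text
time: 11.02
tool_pos: [0.5594, -0.1088, 0.2252]
tool_rot: [0.0, -0.043, 0.999, -0.001]
contact_force: [-0.0, -0.4, -0.3]
gripper_width: 1.0
grasp_force: 0.0
```

Run:
```python
from meas import *
f=grab("top"); U=up(f); h,s,v=cv2.split(cv2.cvtColor(U,cv2.COLOR_BGR2HSV))
B=((h>100)&(h<130)&(s>120)&(v>100)).astype(np.uint8)*255
print("stack",rect(f,win(B,(60,190,150,315)),.114))
cv2.imwrite("pics/e.png",np.hstack([cv2.resize(f["img"][190:320,60:160],None,fx=4,fy=4),cv2.resize(grab("scene")["img"][220:350,350:480],None,fx=3,fy=4)]))
plan(.432,-.165,.10,90)
```

```text
stack ((520.4, 340.5), (154.1, 99.4), 5.25)
t 11.12 p [ 0.5592 -0.1041  0.2249] yaw tool-x deg -174.85 tilt z [-0.001  0.001 -1.   ] F [-1.   0.6  0.3] w 0.999 gf 0.0
turn az (tool) deg 95.15  then cm tx,ty,tz: [ -6.09 -12.72  12.49] q [ -18.   -4.  101.    0.   82. -113.]
```

View pics/e.png

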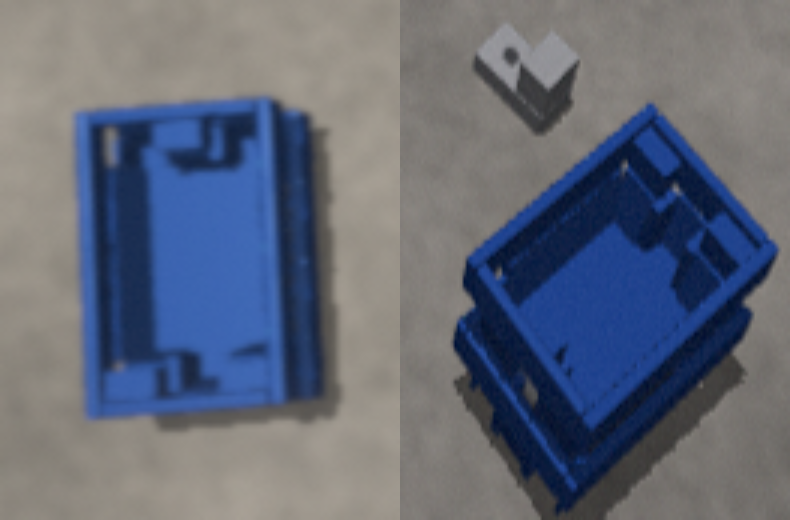

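Call:
move_arm(
  rows=[
    [0,0,0,0,0,7.13,1],
    [0,0,0,0,0,7.13,1],
    [0,0,0,0,0,7.13,1],
    [0,0,0,0,0,7.13,1],
    [0,0,0,0,0,7.13,1],
    [0,0,0,0,0,7.13,1],
    [0,0,0,0,0,7.13,1],
    [0,0,0,0,0,7.13,1],
    [0,0,0,0,0,7.13,1],
    [0,0,0,0,0,7.13,1],
    [0,0,0,0,0,7.13,1],
    [0,0,0,0,0,7.13,1],
    [0,0,0,0,0,7.13,1],
    [0,0,0,0,0,0,1],
    [0,0,0,0,0,0,1],
    [0,0,0,0,0,0,1],
  ],
)

```text
time: 12.45
tool_pos: [0.5593, -0.1019, 0.2252]
tool_rot: [-0.0, 0.689, 0.724, 0.0]
contact_force: [-0.2, -0.5, -1.4]
gripper_width: 0.998
grasp_force: 0.0
```

```bash
python3 -c "
from h import *
plan(.432,-.165,.06,92.4)"
```

```text
t 12.45 p [ 0.5593 -0.1019  0.2252] yaw tool-x deg 92.85 tilt z [-0.  0. -1.] F [-0.2 -0.5 -1.4] w 0.998 gf 0.0
turn az (tool) deg 0.45  then cm tx,ty,tz: [ -5.78 -12.98  16.52] q [-18.  -4. 102.   0.  82. -21.]
```

Call:
move_arm(
  rows=[
    [-1.44,-3.24,0,0,0,0,1],
    [-1.44,-3.24,0,0,0,0,1],
    [-1.44,-3.24,0,0,0,0,1],
    [-1.44,-3.24,0,0,0,0,1],
    [0,0,3.5,0,0,0,1],
    [0,0,3.5,0,0,0,1],
    [0,0,3.5,0,0,0,1],
    [0,0,3.5,0,0,0,1],
    [0,0,2.5,0,0,0,1],
    [0,0,0,0,0,0,1],
    [0,0,0,0,0,0,1],
    [0,0,0,0,0,0,1],
  ],
)

```text
time: 13.45
tool_pos: [0.4337, -0.1668, 0.0621]
tool_rot: [0.001, 0.69, 0.724, 0.0]
contact_force: [0.2, -0.8, 0.2]
gripper_width: 1.002
grasp_force: 0.0
```

```bash
python3 -c "
from h import *
plan(.432,-.165,.02,92.4)
crop(grab('scene'),(260,100,380,190),5,'pics/f.png')"
```

```text
t 13.45 p [ 0.4337 -0.1668  0.0621] yaw tool-x deg 92.69 tilt z [ 0.002 -0.001 -1.   ] F [ 0.2 -0.8  0.2] w 1.002 gf 0.0
turn az (tool) deg 0.29  then cm tx,ty,tz: [ 0.19 -0.17  4.21] q [-30.  -8. 122.   0.  66. -33.]
```

View pics/f.png

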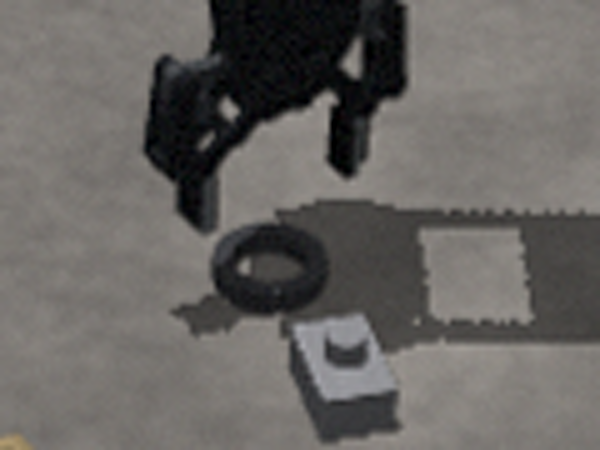

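Run:
```python
from h import *
g=grab("scene")
for x in(.4765,.482,.386):
  for z in(.043,.05,.056): print(x,z,proj(g,[(x,-.1668,z)]).round(1),(proj(g,[(x,-.1668,z)])-[260,100])*5)
```

```text
0.4765 0.043 [[299.8 147.8]] [[198.78265298 238.89723396]]
0.4765 0.05 [[299.8 145.7]] [[199.07221324 228.44495031]]
0.4765 0.056 [[299.9 143.9]] [[199.32255034 219.40850878]]
0.482 0.043 [[298.  148.4]] [[189.81575559 242.04281451]]
0.482 0.05 [[298.  146.3]] [[190.0641932  231.58853719]]
0.482 0.056 [[298.1 144.5]] [[190.27898095 222.55024885]]
0.386 0.043 [[328.5 137.7]] [[342.37148351 188.52638513]]
0.386 0.05 [[328.7 135.6]] [[343.30161044 178.11228684]]
0.386 0.056 [[328.8 133.8]] [[344.10556906 169.11082298]]
```

Call:
move_arm(
  rows=[
    [0.15,-0.15,1.5,0,0,0,1],
    [0,0,1.5,0,0,0,1],
    [0,0,0.8,0,0,0,1],
    [0,0,0.5,0,0,0,1],
    [0,0,0,0,0,0,1],
    [0,0,0,0,0,0,1],
    [0,0,0,0,0,0,1],
  ],
)

```text
time: 14.13
tool_pos: [0.4317, -0.1653, 0.0183]
tool_rot: [0.001, 0.691, 0.723, 0.0]
contact_force: [0.3, -0.1, 1.0]
gripper_width: 1.001
grasp_force: 0.0
```

Call:
move_arm(
  rows=[
    [0,0,0,0,0,0,0.4],
    [0,0,0,0,0,0,0.2],
    [0,0,0,0,0,0,0],
    [0,0,0,0,0,0,-1],
    [0,0,0,0,0,0,-1],
    [0,0,0,0,0,0,-1],
    [0,0,0,0,0,0,-1],
  ],
)

```text
time: 14.72
tool_pos: [0.4318, -0.1653, 0.0185]
tool_rot: [0.001, 0.691, 0.723, 0.0]
contact_force: [0.1, 0.6, 5.4]
gripper_width: 0.708
grasp_force: 66.0
```

Call:
move_arm(
  rows=[
    [0,0,-0.5,0,0,0,-1],
    [0,0,-1.5,0,0,0,-1],
    [0,0,-3,0,0,0,-1],
    [0,0,-3,0,0,0,-1],
    [0,0,0,0,0,0,-1],
    [0,0,0,0,0,0,-1],
  ],
)

```text
time: 15.22
tool_pos: [0.4319, -0.1654, 0.0989]
tool_rot: [0.002, 0.691, 0.723, 0.0]
contact_force: [-0.1, 0.5, -3.3]
gripper_width: 0.708
grasp_force: 66.1
```

```bash
python3 -c "
from h import *
plan(.6574,.0289,.0255,92.4)"
```

```text
t 15.22 p [ 0.4319 -0.1654  0.0989] yaw tool-x deg 92.63 tilt z [ 0.003 -0.002 -1.   ] F [-0.1  0.5 -3.3] w 0.708 gf 66.1
turn az (tool) deg 0.23  then cm tx,ty,tz: [18.47 23.35  7.34] q [-30. -12. 121.   0.  70. -33.]
```

Call:
move_arm(
  rows=[
    [0,0,0,0,0,0.23,-1],
    [2.31,2.92,0,0,0,0,-1],
    [2.31,2.92,0,0,0,0,-1],
    [2.31,2.92,0,0,0,0,-1],
    [2.31,2.92,0,0,0,0,-1],
    [2.31,2.92,0,0,0,0,-1],
    [2.31,2.92,0,0,0,0,-1],
    [2.31,2.92,0,0,0,0,-1],
    [2.31,2.92,0,0,0,0,-1],
    [0,0,2,0,0,0,-1],
    [0,0,2,0,0,0,-1],
    [0,0,0,0,0,0,-1],
    [0,0,0,0,0,0,-1],
    [0,0,0,0,0,0,-1],
  ],
)

```text
time: 16.38
tool_pos: [0.6557, 0.0294, 0.0562]
tool_rot: [-0.001, 0.692, 0.722, -0.001]
contact_force: [-0.3, 0.3, -1.9]
gripper_width: 0.708
grasp_force: 66.4
```

```bash
python3 -c "
from h import *
plan(.6574,.0289,.0255,92.4)"
```

```text
t 16.38 p [0.6557 0.0294 0.0562] yaw tool-x deg 92.37 tilt z [-0.002  0.    -1.   ] F [-0.3  0.3 -1.9] w 0.708 gf 66.4
turn az (tool) deg -0.03  then cm tx,ty,tz: [-0.06  0.17  3.07] q [-4. 18. 95.  0. 67. -6.]
```

Call:
move_arm(
  rows=[
    [0,0.1,1.2,0,0,0,-1],
    [0,0,1.0,0,0,0,-1],
    [0,0,0.5,0,0,0,-1],
    [0,0,0.2,0,0,0,-1],
    [0,0,0.1,0,0,0,-1],
    [0,0,0,0,0,0,-1],
    [0,0,0,0,0,0,-1],
  ],
)

```text
time: 16.97
tool_pos: [0.6579, 0.0296, 0.0277]
tool_rot: [0.0, 0.692, 0.722, 0.0]
contact_force: [0.1, -0.0, -1.0]
gripper_width: 0.706
grasp_force: 66.4
```

Call:
move_arm(
  rows=[
    [0,0,0.2,0,0,0,-1],
    [0,0,0.1,0,0,0,-1],
    [0,0,0,0,0,0,-1],
    [0,0,0,0,0,0,-1],
  ],
)

```text
time: 17.3
tool_pos: [0.6579, 0.0296, 0.0246]
tool_rot: [0.0, 0.692, 0.722, 0.0]
contact_force: [0.8, -0.5, -2.7]
gripper_width: 0.712
grasp_force: 66.5
```

Call:
move_arm(
  rows=[
    [0,0,0,0,0,0,1],
    [0,0,0,0,0,0,1],
    [0,0,0,0,0,0,1],
    [0,0,-1,0,0,0,1],
    [0,0,-2.5,0,0,0,1],
    [0,0,-3.5,0,0,0,1],
    [0,0,-3.5,0,0,0,1],
    [0,0,0,0,0,0,1],
    [0,0,0,0,0,0,1],
  ],
)

```text
time: 18.05
tool_pos: [0.6602, 0.0294, 0.1346]
tool_rot: [0.003, 0.692, 0.722, 0.003]
contact_force: [-0.1, -0.3, -0.5]
gripper_width: 1.001
grasp_force: 0.0
```

```bash
python3 -c "
from h import *
plan(.449,.0678,.042,92.4)"
```

```text
t 18.05 p [0.6602 0.0294 0.1346] yaw tool-x deg 92.4 tilt z [ 0.008 -0.001 -1.   ] F [-0.1 -0.3 -0.5] w 1.001 gf 0.0
turn az (tool) deg 0.0  then cm tx,ty,tz: [  4.72 -20.94   9.26] q [-4. 13. 93. -0. 74. -6.]
```

Call:
move_arm(
  rows=[
    [0.79,-3.49,0,0,0,0,1],
    [0.79,-3.49,0,0,0,0,1],
    [0.79,-3.49,0,0,0,0,1],
    [0.79,-3.49,0,0,0,0,1],
    [0.79,-3.49,0,0,0,0,1],
    [0.79,-3.49,0,0,0,0,1],
    [0,0,0,0,0,0,1],
    [0,0,0,0,0,0,1],
    [0,0,0,0,0,0,1],
  ],
)

```text
time: 18.8
tool_pos: [0.4466, 0.0682, 0.1293]
tool_rot: [0.0, 0.692, 0.722, 0.0]
contact_force: [-0.2, 0.1, 0.9]
gripper_width: 1.002
grasp_force: 0.0
```

Run:
```python
from meas import *
plan(.449,.0678,.042,92.4)
f=grab("top"); cv2.imwrite("pics/g.png",cv2.resize(f["img"][160:310,160:370],None,fx=3.8,fy=3.8,interpolation=cv2.INTER_CUBIC))
```

```text
t 18.8 p [0.4466 0.0682 0.1293] yaw tool-x deg 92.41 tilt z [ 0.001 -0.    -1.   ] F [-0.2  0.1  0.9] w 1.002 gf 0.0
turn az (tool) deg 0.01  then cm tx,ty,tz: [-0.05  0.24  8.73] q [ -1. -16. 122.  -0.  74.  -3.]
```

View pics/g.png

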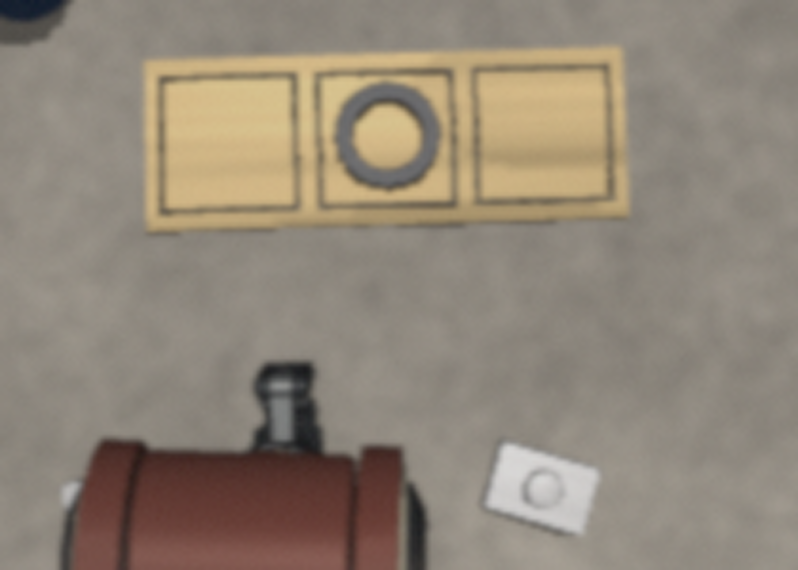

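Call:
move_arm(
  rows=[
    [0,0.2,2,0,0,0,1],
    [0,0,2.5,0,0,0,1],
    [0,0,2.5,0,0,0,1],
    [0,0,1.7,0,0,0,1],
    [0,0,0,0,0,0,1],
    [0,0,0,0,0,0,0.4],
    [0,0,0,0,0,0,0.1],
    [0,0,0,0,0,0,-0.2],
    [0,0,0,0,0,0,-0.4],
    [0,0,0,0,0,0,-1],
    [0,0,0,0,0,0,-1],
    [0,0,0,0,0,0,-1],
    [0,0,0,0,0,0,-1],
  ],
)

```text
time: 19.93
tool_pos: [0.4495, 0.0683, 0.0437]
tool_rot: [0.001, 0.692, 0.722, 0.001]
contact_force: [-0.8, 0.1, 5.2]
gripper_width: 0.284
grasp_force: 58.8
```

Call:
move_arm(
  rows=[
    [0,0,-1,0,0,0,-1],
    [0,0,-2,0,0,0,-1],
    [0,0,-3,0,0,0,-1],
    [0,0,-2,0,0,0,-1],
    [0,0,0,0,0,0,-1],
    [0,0,0,0,0,0,-1],
  ],
)

```text
time: 20.43
tool_pos: [0.4489, 0.0683, 0.1233]
tool_rot: [0.001, 0.692, 0.722, 0.001]
contact_force: [-0.6, -0.6, -2.6]
gripper_width: 0.282
grasp_force: 59.2
```

```bash
python3 -c "
from h import *
plan(.657,.0294,.05,92.4)"
```

```text
t 20.43 p [0.4489 0.0683 0.1233] yaw tool-x deg 92.4 tilt z [ 0.003  0.    -1.   ] F [-0.6 -0.6 -2.6] w 0.282 gf 59.2
turn az (tool) deg -0.0  then cm tx,ty,tz: [-4.76 20.63  7.33] q [ -1. -15. 122.   0.  73.  -3.]
```

Call:
move_arm(
  rows=[
    [-0.79,3.45,0,0,0,0,-1],
    [-0.79,3.45,0,0,0,0,-1],
    [-0.79,3.45,0,0,0,0,-1],
    [-0.79,3.45,0,0,0,0,-1],
    [-0.79,3.45,0,0,0,0,-1],
    [-0.79,3.45,0,0,0,0,-1],
    [0,0,2,0,0,0,-1],
    [0,0,1.5,0,0,0,-1],
    [0,0,0,0,0,0,-1],
    [0,0,0,0,0,0,-1],
    [0,0,0,0,0,0,-1],
  ],
)

```text
time: 21.35
tool_pos: [0.6556, 0.0299, 0.0862]
tool_rot: [-0.001, 0.692, 0.722, -0.001]
contact_force: [0.7, 0.3, -1.5]
gripper_width: 0.285
grasp_force: 59.7
```

```bash
python3 -c "
from h import *
plan(.6578,.0294,.05,92.4)"
```

```text
t 21.35 p [0.6556 0.0299 0.0862] yaw tool-x deg 92.42 tilt z [-0.002  0.    -1.   ] F [ 0.7  0.3 -1.5] w 0.285 gf 59.7
turn az (tool) deg 0.02  then cm tx,ty,tz: [-0.06  0.21  3.62] q [-4. 16. 95.  0. 70. -6.]
```

Call:
move_arm(
  rows=[
    [0,0.15,0,0,0,0,-1],
    [0,0,1,0,0,0,-1],
    [0,0,1,0,0,0,-1],
    [0,0,0.7,0,0,0,-1],
    [0,0,0.4,0,0,0,-1],
    [0,0,0.3,0,0,0,-1],
    [0,0,0,0,0,0,-1],
    [0,0,0,0,0,0,-1],
    [0,0,0,0,0,0,-1],
  ],
)

```text
time: 22.1
tool_pos: [0.6591, 0.0296, 0.0537]
tool_rot: [0.0, 0.692, 0.722, 0.0]
contact_force: [-0.1, -0.2, -1.3]
gripper_width: 0.285
grasp_force: 59.7
```

Call:
move_arm(
  rows=[
    [0,-0.1,0.2,0,0,0,-1],
    [0,0,0.15,0,0,0,-1],
    [0,0,0.05,0,0,0,-1],
    [0,0,0,0,0,0,-1],
    [0,0,0,0,0,0,-1],
  ],
)

```text
time: 22.52
tool_pos: [0.6579, 0.0296, 0.0498]
tool_rot: [0.0, 0.692, 0.722, 0.0]
contact_force: [-0.8, 0.8, 1.1]
gripper_width: 0.288
grasp_force: 60.0
```

Call:
move_arm(
  rows=[
    [0,0,0,0,0,0,-0.2],
    [0,0,0,0,0,0,0],
    [0,0,0,0,0,0,0.2],
    [0,0,0,0,0,0,0.4],
    [0,0,-1,0,0,0,0.4],
    [0,0,-2,0,0,0,0.4],
    [0,0,-3.5,0,0,0,0.6],
    [0,0,-3.5,0,0,0,1],
    [0,0,0,0,0,0,1],
    [0,0,0,0,0,0,1],
  ],
)

```text
time: 23.35
tool_pos: [0.6601, 0.0295, 0.1543]
tool_rot: [0.003, 0.692, 0.722, 0.003]
contact_force: [-1.2, 0.4, 0.0]
gripper_width: 1.004
grasp_force: 0.0
```

```bash
python3 -c "
from h import *
plan(.451,-.0656,.10,74.4)"
```

```text
t 23.35 p [0.6601 0.0295 0.1543] yaw tool-x deg 92.4 tilt z [ 0.008 -0.001 -1.   ] F [-1.2  0.4  0. ] w 1.004 gf 0.0
turn az (tool) deg 18.0  then cm tx,ty,tz: [-14.78 -17.59   5.43] q [-4. 12. 92.  0. 75. -6.]
```

Call:
move_arm(
  rows=[
    [0,0,0,0,0,6,1],
    [0,0,0,0,0,6,1],
    [0,0,0,0,0,6,1],
    [-2.46,-2.93,0,0,0,0,1],
    [-2.46,-2.93,0,0,0,0,1],
    [-2.46,-2.93,0,0,0,0,1],
    [-2.46,-2.93,0,0,0,0,1],
    [-2.46,-2.93,0,0,0,0,1],
    [-2.46,-2.93,0,0,0,0,1],
    [0,0,2.5,0,0,0,1],
    [0,0,2.5,0,0,0,1],
    [0,0,0,0,0,0,1],
    [0,0,0,0,0,0,1],
    [0,0,0,0,0,0,1],
  ],
)

```text
time: 24.52
tool_pos: [0.449, -0.0652, 0.0997]
tool_rot: [-0.0, 0.796, 0.605, -0.0]
contact_force: [0.3, 0.3, 0.2]
gripper_width: 0.997
grasp_force: 0.0
```

```bash
python3 -c "
from h import *
plan(.451,-.0656,.025,74.4)"
```

```text
t 24.52 p [ 0.449  -0.0652  0.0997] yaw tool-x deg 74.42 tilt z [-0.  0. -1.] F [0.3 0.3 0.2] w 0.997 gf 0.0
turn az (tool) deg 0.02  then cm tx,ty,tz: [0.02 0.2  7.47] q [-18. -13. 122.   0.  71.  -2.]
```

Call:
move_arm(
  rows=[
    [0,0.2,2,0,0,0,1],
    [0,0,2.5,0,0,0,1],
    [0,0,2,0,0,0,1],
    [0,0,1,0,0,0,1],
    [0,0,0,0,0,0,1],
    [0,0,0,0,0,0,0.4],
    [0,0,0,0,0,0,0.2],
    [0,0,0,0,0,0,0.1],
    [0,0,0,0,0,0,-1],
    [0,0,0,0,0,0,-1],
    [0,0,0,0,0,0,-1],
    [0,0,0,0,0,0,-1],
  ],
)

```text
time: 25.52
tool_pos: [0.4518, -0.0662, 0.026]
tool_rot: [0.001, 0.797, 0.605, 0.001]
contact_force: [-1.6, 0.2, 5.2]
gripper_width: 0.455
grasp_force: 64.6
```

Call:
move_arm(
  rows=[
    [0,0,-1,0,0,0,-1],
    [0,0,-2,0,0,0,-1],
    [0,0,-3,0,0,0,-1],
    [0,0,-3,0,0,0,-1],
    [0,0,-2,0,0,-6,-1],
    [0,0,-2,0,0,-6,-1],
    [0,0,-1,0,0,-6,-1],
    [0,0,0,0,0,0,-1],
    [0,0,0,0,0,0,-1],
  ],
)

```text
time: 26.27
tool_pos: [0.45, -0.0656, 0.1639]
tool_rot: [-0.0, 0.693, 0.721, -0.0]
contact_force: [-0.3, 1.3, -6.9]
gripper_width: 0.456
grasp_force: 63.3
```

```bash
python3 -c "
from h import *
plan(.6534,.1238,.03,92.4)"
```

```text
t 26.27 p [ 0.45   -0.0656  0.1639] yaw tool-x deg 92.25 tilt z [-0.  0. -1.] F [-0.3  1.3 -6.9] w 0.456 gf 63.3
turn az (tool) deg -0.15  then cm tx,ty,tz: [18.07 21.11 13.39] q [-18. -17. 119.  -0.  78. -20.]
```

Call:
move_arm(
  rows=[
    [2.58,3.02,0,0,0,0,-1],
    [2.58,3.02,0,0,0,0,-1],
    [2.58,3.02,0,0,0,0,-1],
    [2.58,3.02,0,0,0,0,-1],
    [2.58,3.02,0,0,0,0,-1],
    [2.58,3.02,0,0,0,0,-1],
    [2.58,3.02,0,0,0,0,-1],
    [0,0,0,0,0,0,-1],
    [0,0,2,0,0,0,-1],
    [0,0,2,0,0,0,-1],
    [0,0,0,0,0,0,-1],
    [0,0,0,0,0,0,-1],
    [0,0,0,0,0,0,-1],
  ],
)

```text
time: 27.35
tool_pos: [0.6537, 0.1233, 0.1235]
tool_rot: [-0.001, 0.693, 0.721, -0.001]
contact_force: [0.3, 0.2, -6.1]
gripper_width: 0.451
grasp_force: 64.0
```

```bash
python3 -c "
from h import *
plan(.6534,.1238,.0325,92.4)"
```

```text
t 27.35 p [0.6537 0.1233 0.1235] yaw tool-x deg 92.33 tilt z [-0.002 -0.    -1.   ] F [ 0.3  0.2 -6.1] w 0.451 gf 64.0
turn az (tool) deg -0.07  then cm tx,ty,tz: [ 0.05 -0.03  9.1 ] q [ 4. 14. 92.  0. 73.  2.]
```

Call:
move_arm(
  rows=[
    [0,0,2,0,0,0,-1],
    [0,0,2,0,0,0,-1],
    [0,0,2,0,0,0,-1],
    [0,0,1.2,0,0,0,-1],
    [0,0,0.7,0,0,0,-1],
    [0,0,0.4,0,0,0,-1],
    [0,0,0.3,0,0,0,-1],
    [0,0,0,0,0,0,-1],
    [0,0,0,0,0,0,-1],
    [0,0,0,0,0,0,-1],
  ],
)

```text
time: 28.18
tool_pos: [0.6552, 0.1236, 0.0397]
tool_rot: [0.001, 0.692, 0.722, 0.001]
contact_force: [1.4, 0.6, -6.4]
gripper_width: 0.453
grasp_force: 64.0
```

Call:
move_arm(
  rows=[
    [0,-0.1,0.3,0,0,0,-1],
    [0,0,0.2,0,0,0,-1],
    [0,0,0.15,0,0,0,-1],
    [0,0,0.1,0,0,0,-1],
    [0,0,0,0,0,0,-1],
    [0,0,0,0,0,0,-1],
  ],
)

```text
time: 28.68
tool_pos: [0.6534, 0.1235, 0.0321]
tool_rot: [-0.0, 0.692, 0.722, -0.0]
contact_force: [-5.0, -0.6, 2.7]
gripper_width: 0.452
grasp_force: 65.2
```

Call:
move_arm(
  rows=[
    [0,0,0,0,0,0,0],
    [0,0,0,0,0,0,0.4],
    [0,0,0,0,0,0,0.6],
    [0,0,0,0,0,0,0.6],
    [0,0,-1,0,0,0,0.6],
    [0,0,-2,0,0,0,0.6],
    [0,0,-3.5,0,0,0,1],
    [0,0,-3.5,0,0,0,1],
    [0,0,-1,0,0,-5,1],
    [0,0,0,0,0,-5.6,1],
    [0,0,0,0,0,0,1],
    [0,0,0,0,0,0,1],
  ],
)

```text
time: 29.68
tool_pos: [0.6533, 0.1234, 0.1414]
tool_rot: [0.0, 0.623, 0.782, 0.0]
contact_force: [1.1, -0.0, -0.6]
gripper_width: 0.997
grasp_force: 0.0
```

```bash
python3 -c "
from h import *
plan(.4378,.1867,.08,103)"
```

```text
t 29.68 p [0.6533 0.1234 0.1414] yaw tool-x deg 102.86 tilt z [ 0.001  0.    -1.   ] F [ 1.1 -0.  -0.6] w 0.997 gf 0.0
turn az (tool) deg -0.14  then cm tx,ty,tz: [ 11.01 -19.58   6.14] q [ 4. 13. 92.  0. 75. -9.]
```

Call:
move_arm(
  rows=[
    [1.84,-3.26,0,0,0,0,1],
    [1.84,-3.26,0,0,0,0,1],
    [1.84,-3.26,0,0,0,0,1],
    [1.84,-3.26,0,0,0,0,1],
    [1.84,-3.26,0,0,0,0,1],
    [1.84,-3.26,0,0,0,0,1],
    [0,0,2,0,0,0,1],
    [0,0,2,0,0,0,1],
    [0,0,0,0,0,0,1],
    [0,0,0,0,0,0,1],
    [0,0,0,0,0,0,1],
  ],
)

```text
time: 30.6
tool_pos: [0.4382, 0.1869, 0.1012]
tool_rot: [-0.0, 0.623, 0.782, -0.0]
contact_force: [0.5, -0.4, 0.2]
gripper_width: 1.001
grasp_force: 0.0
```

```bash
python3 -c "
from h import *
plan(.4378,.1867,.026,103)"
```

```text
t 30.6 p [0.4382 0.1869 0.1012] yaw tool-x deg 102.93 tilt z [-0. -0. -1.] F [ 0.5 -0.4  0.2] w 1.001 gf 0.0
turn az (tool) deg -0.07  then cm tx,ty,tz: [-0.01 -0.05  7.52] q [ 14. -10. 119.  -0.  70.   1.]
```

Call:
move_arm(
  rows=[
    [0,0,2,0,0,0,1],
    [0,0,2.5,0,0,0,1],
    [0,0,2,0,0,0,1],
    [0,0,1,0,0,0,1],
    [0,0,0,0,0,0,1],
    [0,0,0,0,0,0,0.4],
    [0,0,0,0,0,0,0.2],
    [0,0,0,0,0,0,0],
    [0,0,0,0,0,0,-1],
    [0,0,0,0,0,0,-1],
    [0,0,0,0,0,0,-1],
    [0,0,0,0,0,0,-1],
  ],
)

```text
time: 31.6
tool_pos: [0.4389, 0.1873, 0.0274]
tool_rot: [0.001, 0.623, 0.783, 0.001]
contact_force: [-2.0, 0.8, 6.6]
gripper_width: 0.414
grasp_force: 61.3
```

Call:
move_arm(
  rows=[
    [0,0,-1,0,0,0,-1],
    [0,0,-2,0,0,0,-1],
    [0,0,-3,0,0,0,-1],
    [0,0,-3,0,0,0,-1],
    [0,0,-3,0,0,5.3,-1],
    [0,0,-2,0,0,5.3,-1],
    [0,0,0,0,0,0,-1],
    [0,0,0,0,0,0,-1],
  ],
)

```text
time: 32.27
tool_pos: [0.4379, 0.1871, 0.1662]
tool_rot: [0.0, 0.691, 0.723, 0.001]
contact_force: [-1.1, 0.1, -6.4]
gripper_width: 0.41
grasp_force: 61.0
```

```bash
python3 -c "
from h import *
plan(.661,-.056,.032,92.4)"
```

```text
t 32.27 p [0.4379 0.1871 0.1662] yaw tool-x deg 92.54 tilt z [ 0.002  0.    -1.   ] F [-1.1  0.1 -6.4] w 0.41 gf 61.0
turn az (tool) deg 0.14  then cm tx,ty,tz: [-25.22  21.27  13.42] q [ 14. -14. 117.   0.  77.  12.]
```

Call:
move_arm(
  rows=[
    [-2.8,2.36,0,0,0,0.14,-1],
    [-2.8,2.36,0,0,0,0,-1],
    [-2.8,2.36,0,0,0,0,-1],
    [-2.8,2.36,0,0,0,0,-1],
    [-2.8,2.36,0,0,0,0,-1],
    [-2.8,2.36,0,0,0,0,-1],
    [-2.8,2.36,0,0,0,0,-1],
    [-2.8,2.36,0,0,0,0,-1],
    [-2.8,2.36,0,0,0,0,-1],
    [0,0,0,0,0,0,-1],
    [0,0,2,0,0,0,-1],
    [0,0,2,0,0,0,-1],
    [0,0,0,0,0,0,-1],
    [0,0,0,0,0,0,-1],
  ],
)

```text
time: 33.43
tool_pos: [0.6568, -0.0556, 0.1207]
tool_rot: [-0.004, 0.693, 0.721, -0.003]
contact_force: [-0.4, 0.5, -5.9]
gripper_width: 0.411
grasp_force: 61.8
```

```bash
python3 -c "
from h import *
plan(.661,-.056,.033,92.4)"
```

```text
t 33.43 p [ 0.6568 -0.0556  0.1207] yaw tool-x deg 92.33 tilt z [-0.009  0.002 -1.   ] F [-0.4  0.5 -5.9] w 0.411 gf 61.8
turn az (tool) deg -0.07  then cm tx,ty,tz: [-0.05  0.41  8.77] q [-11.  14.  93.   0.  73. -14.]
```

Target z 0.0334; still settling slightly.

Call:
move_arm(
  rows=[
    [0,0.2,2,0,0,0,-1],
    [0,0,2,0,0,0,-1],
    [0,0,2,0,0,0,-1],
    [0,0,1.2,0,0,0,-1],
    [0,0,0.5,0,0,0,-1],
    [0,0,0.3,0,0,0,-1],
    [0,0,0,0,0,0,-1],
    [0,0,0,0,0,0,-1],
    [0,0,0,0,0,0,-1],
  ],
)

```text
time: 34.18
tool_pos: [0.6632, -0.0565, 0.0476]
tool_rot: [0.001, 0.693, 0.721, 0.001]
contact_force: [-0.6, -0.5, -4.7]
gripper_width: 0.408
grasp_force: 62.0
```

Call:
move_arm(
  rows=[
    [0,-0.2,0.6,0,0,0,-1],
    [0,0,0.4,0,0,0,-1],
    [0,0,0.2,0,0,0,-1],
    [0,0,0.1,0,0,0,-1],
    [0,0,0,0,0,0,-1],
    [0,0,0,0,0,0,-1],
  ],
)

```text
time: 34.68
tool_pos: [0.6602, -0.0564, 0.0334]
tool_rot: [0.0, 0.693, 0.721, -0.0]
contact_force: [-3.2, 0.9, 2.5]
gripper_width: 0.409
grasp_force: 62.8
```

Landed. Release and back off to view.

Call:
move_arm(
  rows=[
    [0,0,0,0,0,0,0],
    [0,0,0,0,0,0,0.4],
    [0,0,0,0,0,0,0.6],
    [0,0,0,0,0,0,0.6],
    [0,0,-1,0,0,0,0.6],
    [0,0,-2,0,0,0,0.6],
    [0,0,-3.5,0,0,0,1],
    [0,0,-3.5,0,0,0,1],
    [0,0,-3.5,0,0,0,1],
    [-2,-3.5,0,0,0,0,1],
    [-2,-3.5,0,0,0,0,1],
    [-2,-3.5,0,0,0,0,1],
    [-2,-3.5,0,0,0,0,1],
    [-2,-3.5,0,0,0,0,1],
    [-2,-3.5,0,0,0,0,1],
    [-2,-3.5,0,0,0,0,1],
    [0,0,0,0,0,0,1],
    [0,0,0,0,0,0,1],
  ],
)

```text
time: 36.18
tool_pos: [0.4198, -0.207, 0.1687]
tool_rot: [0.001, 0.694, 0.72, 0.0]
contact_force: [0.5, 0.8, 0.5]
gripper_width: 1.001
grasp_force: 0.0
```

Run:
```python
from meas import *
st()
f=grab("top"); g=grab("scene")
cv2.imwrite("pics/k.png",np.vstack([cv2.resize(f["img"][165:230,185:345],(640,260),interpolation=cv2.INTER_CUBIC),cv2.resize(g["img"][170:300,200:460],(640,320),interpolation=cv2.INTER_CUBIC)]))
b=np.array([.6574,.0289]);a=np.radians(2.4);R=np.array([[np.cos(a),-np.sin(a)],[np.sin(a),np.cos(a)]])
def bf(p): return ((np.array(p)/1000-b)@R*1000).round(1)
U=up(f); h,s,v=cv2.split(cv2.cvtColor(U,cv2.COLOR_BGR2HSV))
L=((v>155)&(s<60)).astype(np.uint8)*255
for n,w,z in(("ins",(198,170,243,222),.036),("pil",(250,175,275,215),.066),("heel",(283,170,328,222),.035)):
    r=rect(f,win(L,w),z); print(n,r,"board",bf(r[0]))
```

```text
t 36.18 p [ 0.4198 -0.207   0.1687] yaw tool-x deg 92.05 tilt z [ 0.002 -0.001 -1.   ] F [0.5 0.8 0.5] w 1.001 gf 0.0
ins ((653.6, 123.6), (62.0, 41.6), -87.24) board [ 0.2 94.8]
pil ((657.5, 29.0), (18.4, 18.0), -89.21) board [0.1 0.1]
heel ((661.5, -67.3), (66.2, 38.8), 88.82) board [  0.1 -96.3]
```

View pics/k.png

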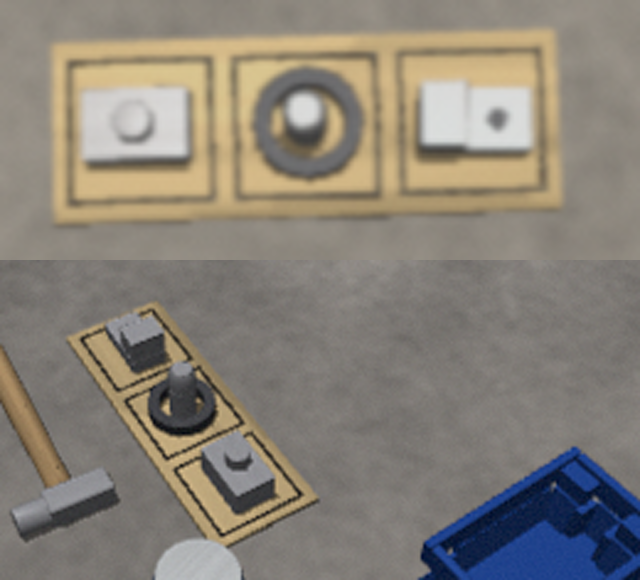

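The picture shows the insert at (133,120), the ring with the pillar standing in it at (305,120), and the heel at (475,120). All are centred and upright, within about 2 mm of the field centres.

```bash
python3 -c "
from plant import manip
print(manip.job_done())"
```

```text
the job is handed in; nothing more can be done
None
```

The kit is set out and handed in (no verdict came back): the blue tote is stacked turned on the lugs, and the insert, the ring with its pillar, and the heel block measured within about 2 mm of their field centres, everything let go, at about 36 s of the 144 s.

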